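# Press a fascia onto its bezel: shuttle home, hand wheel round one turn

### The job

A bezel with its self-adhesive fascia lies in the loading shuttle of the small blue screw press, ready to be pressed. With the fingertips, push the shuttle by its red tab fully home against the stop; then push the hand wheel by its red handle clockwise (seen from above) through exactly one turn from where it stands, so that the sprung pad presses the fascia on, and let go. Only push gently, do not grip or lift anything, do not wind the wheel well past the full turn, and leave the other things on the bench where they lie.

Things in the scene. Friction and masses are not known exactly. Their poses are not given: they have to be found in the camera images.
- press: Bench screw press, blue bed and crosshead, bolted down. Origin on the spindle axis at bench level; z up, y along the shuttle's guides: +y is the side from which the shuttle comes in, -y the direction in which it is pushed. Bed 190 mm (x) by 250 mm (y, from -90 to +160), its top 20 mm up. Two upright steel columns at x = +-74 mm; crosshead to 150 mm up, up to 48 mm wide in y. The wheel sits above it
- shuttle: Loose aluminium loading slide (about 0.7 kg) lying on the bed between two guide strips with 2 mm play each side. Origin: centre of the underside of its tray; axes as the press's when it lies straight. Tray 92 mm (x) by 140 mm (y), rim 18 mm high. At the start its origin lies at y = +50 to +80 mm in the press frame; home is y = 0 (tray against the steel end stop), within 3 mm. It slides by friction alone, at 3 to 9 N, and stays where it is left
- push_tab (a point): Centre of the red upright push tab at the end of the shuttle's tongue: on the shuttle at x 0, y +192 mm, z +45 mm. The red part is 52 mm wide (x), 14 mm thick (y) and 30 mm high, from 45 to 75 mm above the bench; push it on its +y face towards -y of the press
- bezel: Stainless bezel plate 118 x 76 x 14 mm with a white fascia plate on top, lying loose in the shuttle's tray; it rides along. Origin: centre of its underside. Not to be touched
- wheel (a joint): Angle of the black hand wheel on the press's vertical spindle, rad; it grows as the wheel is turned clockwise seen from above (screwing the ram down). It starts anywhere from 0 to 2.2; one turn is 6.283 more. Top stop at -0.3, bottom stop at 10.5. Stiff: about 2 to 3.5 N at the handle, and it stays where it is left. The whole wheel sinks 12 mm per turn with the spindle
- handle: Upright red handle on the wheel's rim, 60 mm from the spindle axis, 22 mm thick, fixed to the wheel. Origin on the rim's centre line; the grip reaches from 9 to 54 mm above it (rim 13 mm thick, so its top is 6.5 mm above the origin). The rim's centre line is 180 mm above the bench at wheel angle 0, less 12 mm per turn. Hub and spokes stay below the grip
- handle_mid (a point): Point on the handle's axis 30 mm above the rim's centre line
- ram_plate (a point): Middle of the top of the dark ram plate under the crosshead; it goes down 12 mm per turn of the wheel
- pad: Steel pad with a black rubber face, 76 x 110 mm, hung on springs under the ram plate; at the start 4 to 10 mm above the height of the fascia. A full turn presses it on the fascia with about 10 to 22 N
- fascia_pack: Bystander: white banded pack of fascia plates, 108 x 69 x 12 mm, origin under its middle
- crimp_pliers: Bystander: pliers with red grips, 180 mm long, 11 mm high
- marker_blue: Bystander: white marker with blue cap, 127 mm long
- marker_black: Bystander: white marker with black cap, 127 mm long
- timer_7: Bystander: beige panel timer lying apart from the row, 47 x 84 x 48 mm

How it is judged:
On the way, in this order (a step that is already met when the one before it is completed fails the run):
1. the shuttle is pushed home (within 3 mm) (y of shuttle in the frame of press below 0.003 m), for 0.2 s.
2. the wheel is pushed round by its red handle: the fingers press on the handle when the ram has come down more than 3 mm (a quarter turn) (distance of ram_plate from where it was at the start of the episode above 0.003 m and contact force between the fingers and handle above 0.3 N), for 0.1 s.
At the end, for the whole second after the job is handed in: The wheel stands one turn (within 18 degrees: ram 11.4 to 12.6 mm lower than at the start) on from where it stood and is at rest, the shuttle is home within 3 mm and at rest, the bezel lies in its tray and the pad presses on it with over 3 N (distance of ram_plate from where it was at the start of the episode between 0.0114 and 0.0126 m and velocity of joint wheel between -0.03 and 0.03 rad/s and y of shuttle in the frame of press below 0.003 m and contact force between pad and bezel above 3 N and z of bezel in the frame of shuttle below 0.014 m and linear speed of shuttle below 0.01 m/s); the robot touches nothing.
It fails at once if the wheel is wound (over 45 degrees) while the shuttle is not home (distance of ram_plate from where it was at the start of the episode above 0.0015 m and y of shuttle in the frame of press above 0.005 m).
It fails at once if the wheel is wound well past the full turn (over 40 degrees) (distance of ram_plate from where it was at the start of the episode above 0.01335 m).
It fails at once if something is gripped or pushed hard: over 20 N on the handle or 35 N on the shuttle (contact force between the fingers and handle above 20 N or contact force between the fingers and shuttle above 35 N).
It fails at once if the shuttle is lifted (8 mm) or tipped, or the bezel is lifted in its tray or touched by the fingers (z of shuttle in the frame of press above 0.028 m or angle between shuttle's own z axis and vertical above 0.12 rad or z of bezel in the frame of shuttle above 0.018 m or contact force between the fingers and bezel above 1 N).
It fails at once if another thing on the bench is moved more than 15 mm (distance of any of fascia_pack, crimp_pliers, marker_blue, marker_black, timer_7 from where it was at the start of the episode above 0.015 m).
It also fails if it takes over 69 s, if anything falls off the work surface, if the arm or the gripper's body presses on something with over 40 N, if the wrist force passes 120 N, or if a joint passes its speed limit or range.

### The arm

A 6-joint arm with a two-finger parallel gripper is mounted at the origin on a cart in front of the work surface, level with it; the furniture and walls round the work are solid. World frame = base frame: x ahead of the robot, y to its left, z up, the work surface at z = 0. Lengths are in m, angles in rad, forces in N, time in s.
With the tool pointing down it reaches from about 0.35 to 0.975 m from the base axis. Payload 17.4 kg.
Tool frame: the origin (TCP) lies on the centre line of the jaws, within the pads' length; the fingertips stand 19 mm ahead of it and the grasp point (between the pads) is the TCP (bot.tips_ahead is the distance from the TCP to the fingertips, in m); z points along the fingers, x is the direction in which the jaws open and shut, and the axes are right-handed (so a half turn about z gives the same grasp; the last joint's range is limited). The gripper opens to 85 mm and grips with 20 to 120 N. Pads are 22 mm wide; open, the fingers measure 114 mm over their backs; the gripper's body (76 mm by 85 mm) begins 54 mm behind the grasp point. The pads swing forward as they close: fully open they stand 13 mm farther back than shut.
Start: joints at [1.258, 0.116, 1.442, -0, 1.584, -0.038], TCP at [0.183, 0.65, 0.225] pointing down, gripper open.
Joint ranges: [-2.83, 2.83], [-0.83, 2.19], [0.07, 2.5], [-1.14, 4.28], [0.01, 3], [-2.97, 2.97]. Speed limits (rad/s): [1.89, 1.89, 2.22, 3.14, 3.14, 3.14].

### API

Orientations are given as a unit quaternion [w, x, y, z].
In Python, from workcell import sensors, cams, bot gives the robot as it stands.
- The arm moves only by the tool arm_command, never from a script. Its arguments are lists of equal length, an entry for each row: "travel": the shift along the tool's x, y, z in cm, a list of three; "rotation": the turn, a rotation vector about the tool's x, y, z in rad, a list of three; "claw": the closure in counts, from 0 (fully open) to 255 (shut). A call has 1 to 12 rows; each row is the pose to reach, as a shift and turn from the pose commanded when the call began, along the tool's axes at that moment; what a row does not reach only later rows make up. A row lasts 1/10 s, in which the tool goes at most 50 mm and 8.59 degrees, less where a joint would pass 70% of its speed; a pose out of reach is approached as far as the arm can. A call with a gripper value outside its range is refused whole. The fingers move at their own pace and stop on an object; "newtons" is the grip in N (left out, the last holds). Time passes only in rows, so rows that repeat a pose let the fingers close. It gives the time, the measured TCP pose, the force and the opening at its end, in the units of the state.
- sensors.get_obs(): the state, without advancing time (a new reading comes with each control period).
- cams.read_camera(name): name is "side" or "top"; returns (picture, depth): 480x640x3 uint8, red, green, blue; 480x640 float32, m along the optical axis (not along the pixel's ray), 0 where there is no reading.
- cams.camera_info(name): a dict with "intrinsics" (3x3 intrinsics, pixels), "world_from_camera" (4x4, takes a point from camera to world coordinates). Camera axes: x right, y down, z forward; pixel columns grow to the right and rows downward; lengths in m; the calibration is good to about 2 mm. A picture is of the moment at which its call begins. camera_info takes no time and is no camera call.
- bot.close_job(): hands the job in, once; it reports no verdict.
The state is a dict: "clock": time; "joint_positions": joint angles; "dq": joint speeds; "joint_efforts": joint torques, N m; "eef_pos": TCP position; "tcp_rot": TCP orientation; "force": force on the tool from outside, world axes, zero at the start; "ft_torque": the same for the moment, N m; "grip_width": opening from 0.0 (shut) to 1.0 (fully open).
Only numpy, scipy, OpenCV 4.12 (cv2) and the standard library are available. Lean on these libraries where they do the work, as an engineer would, in place of code of your own. Each camera call takes 0.05 s, during which the arm holds its last target. There are 200 camera calls.

## Working session

There is one attempt and no reset: what is moved stays moved. The work goes in short steps, Python scripts to look and compute and a tool call to move; the robot and the scene stay as the last step left them, time stands still between calls to the robot, and variables do not carry over. Pictures are saved under pics/ and viewed, on a budget of 10 in all, crops included, one or two more only if the job needs it, and the job is handed in when it is done.

Besides the shell and the picture viewer there is one more tool, called in YAML: its name, and indented under it one key for each argument. arm_command: Moves the arm, as the interface text tells. Its arguments: {"type":"object","properties":{"travel":{"type":"array"},"rotation":{"type":"array"},"claw":{"type":"array"},"newtons":{"type":"number"}},"required":["travel","rotation","claw"]}

```bash
mkdir -p pics; cat > h.py <<'E'
import numpy as np,cv2
from workcell import sensors,cams,bot
def grab(n):
    im,d=cams.read_camera(n); i=cams.camera_info(n); return im,d,np.array(i["intrinsics"]),np.array(i["world_from_camera"])
def pts(d,K,T):
    v,u=np.mgrid[:d.shape[0],:d.shape[1]]
    P=np.stack([(u-K[0,2])/K[0,0]*d,(v-K[1,2])/K[1,1]*d,d],-1)
    return P@T[:3,:3].T+T[:3,3]
def save(im,name): cv2.imwrite("pics/"+name,im[...,::-1])
E
python3 - <<'E'
from h import *
for n in("top","side"):
    im,d,K,T=grab(n); save(im,n+"0.png"); np.savez(n+"0.npz",im=im,d=d,K=K,T=T)
    P=pts(d,K,T); hsv=cv2.cvtColor(im,cv2.COLOR_RGB2HSV)
    m=(((hsv[...,0]<8)|(hsv[...,0]>172))&(hsv[...,1]>140)&(hsv[...,2]>60)).astype(np.uint8)
    N,L,S,C=cv2.connectedComponentsWithStats(m)
    print(n,T[:3,3].round(3),K[0,0],(d>0).mean())
    for k in range(1,N):
        if S[k,4]>40:
            q=P[(L==k)&(d>0)]
            print(S[k],C[k].round(1),len(q) and np.percentile(q,[5,50,95],axis=0).round(3).tolist())
print(sensors.get_obs())
E
```

```text
top [0.307 0.068 1.303] 524.2234123352202 0.995947265625
[469 148  29  17 164] [483.2 155.8] [[0.667, -0.51, 0.084], [0.673, -0.485, 0.106], [0.68, -0.459, 0.125]]
[  0 170  19  26 249] [  6.2 183.1] [[0.979, 0.633, 0.023], [1.014, 0.658, 0.074], [1.029, 0.689, 0.079]]
[  0 223  14  10  49] [  5.1 226.4] [[0.905, 0.678, 0.001], [0.908, 0.699, 0.038], [0.93, 0.722, 0.044]]
[242 239   6  21 119] [244.5 248.8] [[0.626, 0.131, 0.068], [0.647, 0.141, 0.074], [0.668, 0.149, 0.077]]
[355 250  11  11  80] [360.1 255.4] [[0.505, -0.102, 0.211], [0.512, -0.094, 0.229], [0.52, -0.086, 0.235]]
[201 329   8  31 138] [204.3 344.4] [[0.437, 0.298, 0.005], [0.467, 0.306, 0.01], [0.499, 0.314, 0.014]]
[215 329   9  30 136] [219.2 343.8] [[0.431, 0.258, 0.006], [0.457, 0.271, 0.01], [0.486, 0.286, 0.014]]
[ 60 350  25  26 182] [ 71.5 362.7] [[0.51, 0.59, 0.015], [0.527, 0.616, 0.022], [0.546, 0.642, 0.028]]
side [ 0.539 -0.954  0.718] 441.89970131551206 0.926650390625
[392 141  14  18  70] [396.4 146.7] [[0.904, 0.745, 0.019], [0.924, 0.824, 0.044], [0.95, 0.831, 0.062]]
[405 141  30  25 221] [421.8 1
[... 400 characters left out ...]
k': 0.1, 'joint_positions': array([ 1.25819623e+00,  1.16444107e-01,  1.44217035e+00,  2.57922574e-05,
        1.58400889e+00, -3.78276910e-02]), 'dq': array([-1.00563295e-03, -8.91967560e-04, -1.47096192e-04,  5.43294770e-04,
       -6.94703452e-05,  1.19369475e-03]), 'joint_efforts': array([ 1.77764756e-03, -7.33657050e+01, -6.33796048e+01, -1.37220309e-04,
        5.29046913e-03, -2.24030646e-05]), 'eef_pos': array([0.18311353, 0.64951235, 0.22414936]), 'tcp_rot': array([ 2.84733411e-04,  7.97285153e-01,  6.03602617e-01, -4.29735181e-04]), 'force': array([-0.33993186,  0.04496446,  0.25112198]), 'ft_torque': array([ 0.01034163,  0.02674604, -0.04029733]), 'grip_width': 0.9984547913448065}
```

View pics/top0.png

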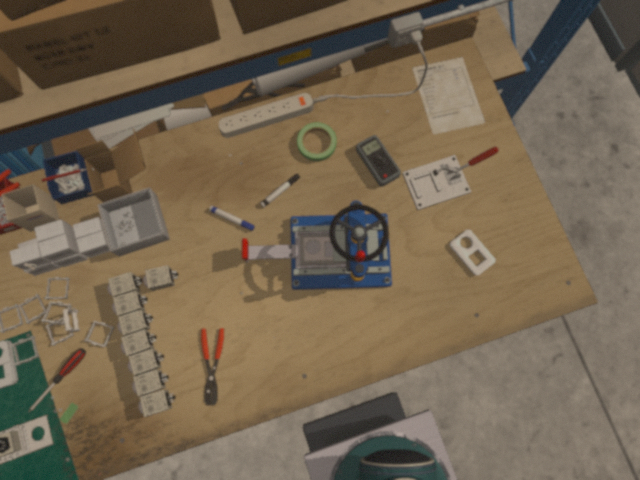

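View pics/side0.png

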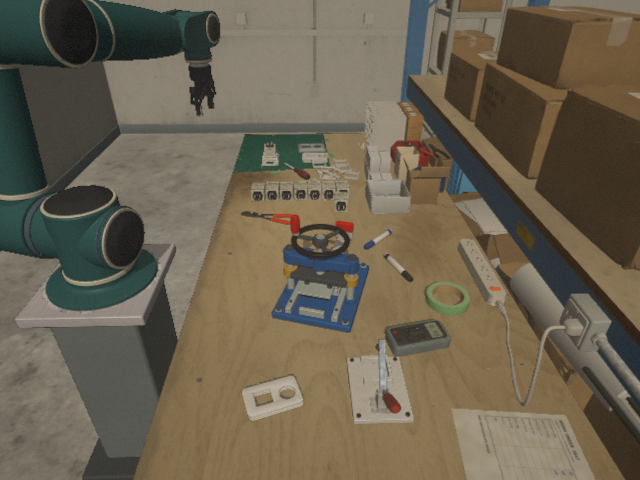

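The top view shows the press at about (340,250), the red tab at (244,249), the wheel centred near (359,234) and the handle near (360,255). In the side view the wheel is at (320,240) and the handle at (295,223). Next I fit the press frame.

```bash
python3 - <<'E'
from h import *
z=np.load("top0.npz"); im,d,K,T=[z[k] for k in("im","d","K","T")]
P=pts(d,K,T); hsv=cv2.cvtColor(im,cv2.COLOR_RGB2HSV)
box=(P[...,0]>.4)&(P[...,0]<.8)&(P[...,1]>-.3)&(P[...,1]<.18)
# wheel rim
m=box&(P[...,2]>.155)&(P[...,2]<.2)&(hsv[...,2]<70)
q=P[m]; 
c=np.median(q[:,:2],axis=0)
from scipy.optimize import least_squares
f=lambda p:np.hypot(q[:,0]-p[0],q[:,1]-p[1])-p[2]
r=least_squares(f,[*c,.06],loss="soft_l1",f_scale=.005); print("rim",r.x.round(4),len(q),np.median(q[:,2]))
# bed
b=box&(abs(P[...,2]-.02)<.008)&(hsv[...,0]>95)&(hsv[...,0]<130)&(hsv[...,1]>90)
bq=P[b][:,:2].astype(np.float32)
print("bed",cv2.minAreaRect(bq*1000),len(bq))
# guides edge directions / column positions
t=box&(((hsv[...,0]<8)|(hsv[...,0]>172))&(hsv[...,1]>140))&(P[...,2]>.065)&(P[...,1]>.1)
tq=P[t]; print("tab",tq.mean(0).round(4),cv2.minAreaRect((tq[:,:2]*1000).astype(np.float32)))
h=box&(((hsv[...,0]<8)|(hsv[...,0]>172))&(hsv[...,1]>140))&(P[...,2]>.2)
hq=P[h]; print("handle",hq.mean(0).round(4),np.percentile(hq[:,2],[50,95]),)
cr=im[180:310,180:420]; save(cv2.resize(cr,None,fx=3.3,fy=3.3,interpolation=cv2.INTER_CUBIC),"crop0.png")
E
```

```text
rim [ 0.5696 -0.1161  0.0576] 1067 0.18465581424621225
bed ((598.4690551757812, -22.17828369140625), (368.57891845703125, 186.37591552734375), 73.03614044189453) 1575
tab [0.6472 0.1406 0.0736] ((647.364501953125, 140.49368286132812), (12.947953224182129, 48.236480712890625), 73.65568542480469)
handle [ 0.5119 -0.0943  0.2271] [0.22932632 0.23454457]
```

View pics/crop0.png

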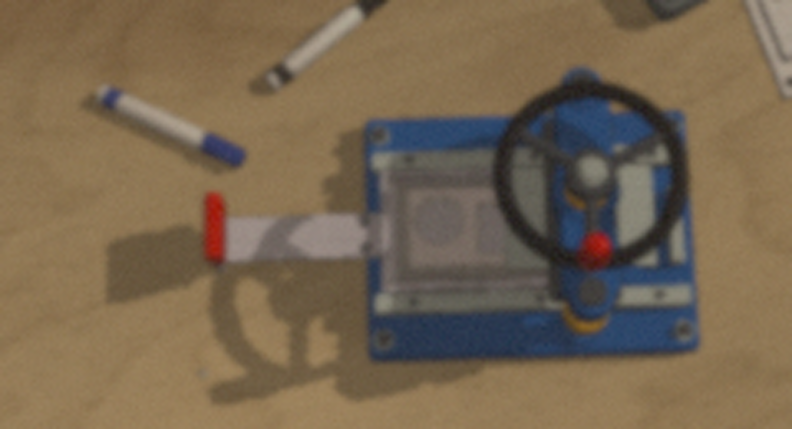

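```bash
cat >> h.py <<'E'
from scipy.spatial.transform import Rotation as R
O=np.array([.5696,-.1161,0]); a=np.radians(73.2)
PX=np.array([np.sin(a),-np.cos(a),0]); PY=np.array([np.cos(a),np.sin(a),0])
def tool(w):
    s=sensors.get_obs(); q=s["tcp_rot"]; M=R.from_quat([q[1],q[2],q[3],q[0]])
    return M.inv().apply(np.array(w)-s["eef_pos"])*100
def press(p): p=np.asarray(p)-O; return np.array([p@PX,p@PY,p[2]])
def world(x,y,z): return O+x*PX+y*PY+np.array([0,0,z])
E
python3 - <<'E'
from h import *
print(bot.tips_ahead)
print("tab press",press([.6472,.1406,.0736]),"handle",press([.5119,-.0943,.2271]))
for yy,zz in((.268+.0465,.225),(.268+.0465,.071)): print(world(0,yy,zz).round(3),tool(world(0,yy,zz)).round(2))
s=sensors.get_obs();q=s["tcp_rot"];M=R.from_quat([q[1],q[2],q[3],q[0]]);print(M.as_matrix().round(3), np.degrees(np.arctan2(*M.as_matrix()[[1,0],0])))
E
```

```text
0.019
tab press [9.35307328e-05 2.68172782e-01 7.36000000e-02] handle [-0.06153823  0.00419243  0.2271    ]
[0.661 0.185 0.225] [-31.76  58.55  -0.06]
[0.661 0.185 0.071] [-31.74  58.55  15.34]
[[ 0.271  0.962 -0.   ]
 [ 0.962 -0.271 -0.001]
 [-0.001 -0.    -1.   ]] 74.25672172238592
```

arm_command:
  travel:
    - [-2,4,0]
    - [-5,9,0]
    - [-8,14,0]
    - [-10,19,0]
    - [-13,24,0]
    - [-16,29,0]
    - [-18.5,34,0]
    - [-21,39,0]
    - [-24,44,0]
    - [-27,49,0]
    - [-29.5,54,0]
    - [-31.75,58.5,0]
  rotation:
    - [0,0,0]
    - [0,0,0]
    - [0,0,0]
    - [0,0,0]
    - [0,0,0.0185]
    - [0,0,0.0185]
    - [0,0,0.0185]
    - [0,0,0.0185]
    - [0,0,0.0185]
    - [0,0,0.0185]
    - [0,0,0.0185]
    - [0,0,0.0185]
  claw: [255,255,255,255,255,255,255,255,255,255,255,255]
  newtons: 20

```text
clock: 1.3
eef_pos: [0.6094, 0.2325, 0.2246]
tcp_rot: [-0.0, 0.803, 0.596, -0.0]
force: [0.5, 0.6, 0.9]
grip_width: -0.001
```

arm_command:
  travel:
    - [0,0,0]
  rotation:
    - [0,0,0]
  claw: [255]

```text
clock: 1.4
eef_pos: [0.6112, 0.2302, 0.2236]
tcp_rot: [0.0, 0.804, 0.594, -0.001]
force: [-0.6, -0.2, 0.5]
grip_width: -0.001
```

```bash
python3 - <<'E'
from h import *
s=sensors.get_obs(); print(s["clock"],s["eef_pos"],s["grip_width"],press(s["eef_pos"]),s["force"],tool(world(0,.268+.0465,.071)).round(2))
im,d,K,T=grab("top"); save(cv2.resize(im[140:320,130:430],None,fx=2.6,fy=2.6),"t1.png")
E
```

```text
1.4 [0.61124665 0.23018784 0.22361649] -0.0006859794303573569 [-0.06021904  0.34354531  0.22361649] [-0.61531606 -0.23432183  0.52957597] [-2.85  6.04 15.26]
```

View pics/t1.png

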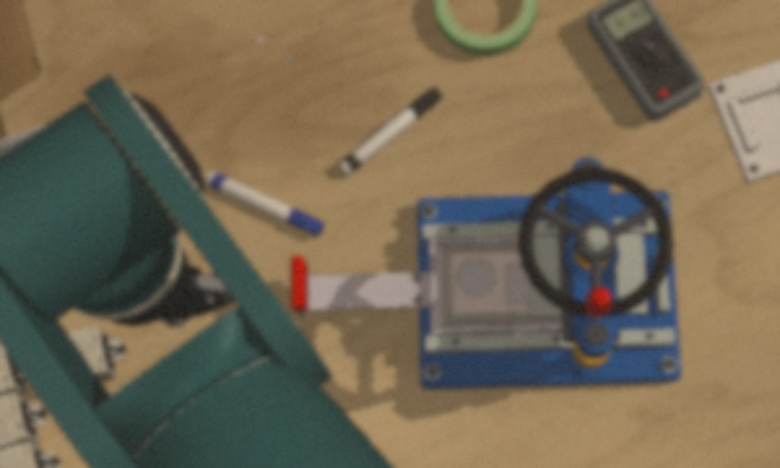

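The tab is clear at (300,283) in this crop, with the hand to its left and nothing under it. Now I lower the hand behind the tab.

arm_command:
  travel:
    - [-1,2,0]
    - [-2,4,0]
    - [-2.85,6.05,0]
    - [-2.85,6.05,2]
    - [-2.85,6.05,5]
    - [-2.85,6.05,8]
    - [-2.85,6.05,11]
    - [-2.85,6.05,13.5]
    - [-2.85,6.05,15.2]
    - [-2.85,6.05,15.2]
    - [-2.85,6.05,15.2]
  rotation:
    - [0,0,0]
    - [0,0,0]
    - [0,0,0]
    - [0,0,0]
    - [0,0,0]
    - [0,0,0]
    - [0,0,0]
    - [0,0,0]
    - [0,0,0]
    - [0,0,0]
    - [0,0,0]
  claw: [255,255,255,255,255,255,255,255,255,255,255]

```text
clock: 2.55
eef_pos: [0.6586, 0.1895, 0.0737]
tcp_rot: [0.0, 0.803, 0.596, 0.0]
force: [-0.3, -0.1, 0.9]
grip_width: -0.003
```

```bash
python3 - <<'E'
from h import *
s=sensors.get_obs(); print(s["clock"],s["eef_pos"],press(s["eef_pos"]),s["force"],tool(world(0,.268+.0465,.071)).round(2),tool(world(0,.192+.0215,.071)).round(2))
E
```

```text
2.55 [0.65860336 0.18951737 0.07366904] [-0.00312848  0.31829827  0.07366904] [-0.31619338 -0.05819974  0.92564973] [-0.38  0.31  0.27] [-10.48   0.31   0.26]
```

arm_command:
  travel:
    - [-0.5,0.3,0]
    - [-1.2,0.3,0]
    - [-1.8,0.3,0]
    - [-2.2,0.3,0]
    - [-2.6,0.3,0]
    - [-3.0,0.3,0]
    - [-3.5,0.3,0]
    - [-4,0.3,0]
    - [-4.5,0.3,0]
    - [-5,0.3,0]
    - [-5.5,0.3,0]
    - [-6,0.3,0]
  rotation:
    - [0,0,0]
    - [0,0,0]
    - [0,0,0]
    - [0,0,0]
    - [0,0,0]
    - [0,0,0]
    - [0,0,0]
    - [0,0,0]
    - [0,0,0]
    - [0,0,0]
    - [0,0,0]
    - [0,0,0]
  claw: [255,255,255,255,255,255,255,255,255,255,255,255]

```text
clock: 3.75
eef_pos: [0.6434, 0.1308, 0.0728]
tcp_rot: [0.0, 0.803, 0.596, 0.0]
force: [0.9, 1.0, 0.2]
grip_width: 0.001
```

arm_command:
  travel:
    - [-0.5,0,0]
    - [-1,0,0]
    - [-1.5,0,0]
    - [-2,0,0]
    - [-2.4,0,0]
    - [-2.7,0,0]
    - [-3,0,0]
    - [-3.3,0,0]
    - [-3.5,0,0]
    - [-3.5,0,0]
    - [-3.5,0,0]
  rotation:
    - [0,0,0]
    - [0,0,0]
    - [0,0,0]
    - [0,0,0]
    - [0,0,0]
    - [0,0,0]
    - [0,0,0]
    - [0,0,0]
    - [0,0,0]
    - [0,0,0]
    - [0,0,0]
  claw: [255,255,255,255,255,255,255,255,255,255,255]

```text
clock: 4.85
eef_pos: [0.6334, 0.0978, 0.0728]
tcp_rot: [-0.0, 0.803, 0.596, 0.0]
force: [0.2, 0.3, 0.1]
grip_width: -0.0
```

```bash
python3 - <<'E'
from h import *
s=sensors.get_obs(); print(s["clock"],press(s["eef_pos"]),s["force"],tool(world(0,.192+.0215,.071)).round(2))
E
```

```text
4.85 [-0.0007133   0.22319143  0.0728195 ] [0.20721011 0.30225179 0.12951839] [-0.97  0.07  0.18]
```

arm_command:
  travel:
    - [-0.3,0,0]
    - [-0.6,0,0]
  rotation:
    - [0,0,0]
    - [0,0,0]
  claw: [255,255]

```text
clock: 5.05
eef_pos: [0.6316, 0.0919, 0.0728]
tcp_rot: [0.0, 0.803, 0.596, -0.0]
force: [0.3, -0.4, 0.1]
grip_width: -0.004
```

```bash
python3 - <<'E'
from h import *
s=sensors.get_obs(); print(s["clock"],press(s["eef_pos"]),s["force"])
im,d,K,T=grab("top"); save(cv2.resize(im[170:310,180:430],None,fx=3,fy=3),"t2.png")
im,d,K,T=grab("side"); save(cv2.resize(im[180:350,230:430],None,fx=3,fy=3),"s2.png")
E
```

```text
5.05 [-0.00074233  0.21703924  0.07278016] [ 0.25452715 -0.35204692  0.13944175]
```

View pics/s2.png

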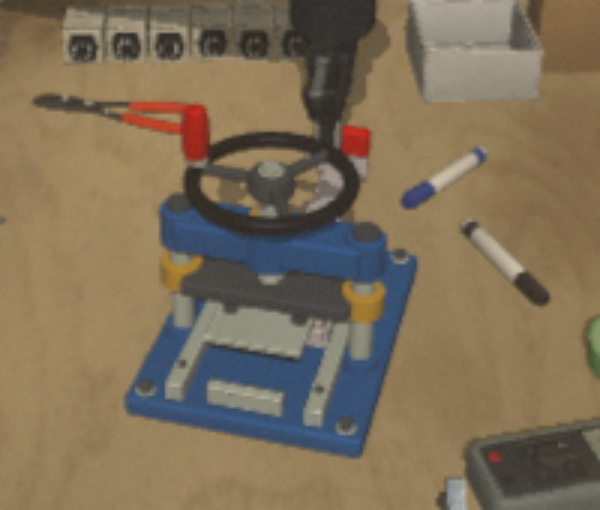

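The tab is visible at (357,142) and the finger at (325,110), but it's unclear whether the finger is touching the tab, so I measure it.

```bash
python3 - <<'E'
from h import *
for n in("top","side"):
    im,d,K,T=grab(n); P=pts(d,K,T); hsv=cv2.cvtColor(im,cv2.COLOR_RGB2HSV)
    Q=(P-O); X=Q@PX;Y=Q@PY;Z=P[...,2]
    m=((hsv[...,0]<8)|(hsv[...,0]>172))&(hsv[...,1]>140)&(abs(X)<.06)&(Y>.1)&(Y<.35)&(Z>.03)
    print(n,m.sum(),[np.percentile(v[m],[3,50,97]).round(3) for v in (X,Y,Z)] if m.any() else"")
    f=(abs(X)<.04)&(Y>.12)&(Y<.3)&(Z>.055)&(Z<.12)&~m
    print(" other",f.sum(),[np.percentile(v[f],[3,50,97]).round(3) for v in (X,Y,Z)] if f.any() else"")
E
```

```text
top 59 [array([-0.023, -0.01 ,  0.002]), array([0.259, 0.269, 0.275]), array([0.062, 0.073, 0.14 ])]
 other 34 [array([-0.022, -0.011, -0.001]), array([0.204, 0.22 , 0.264]), array([0.059, 0.088, 0.109])]
side 85 [array([0.004, 0.015, 0.027]), array([0.257, 0.262, 0.27 ]), array([0.05 , 0.066, 0.075])]
 other 69 [array([-0.012,  0.003,  0.01 ]), array([0.201, 0.208, 0.22 ]), array([0.087, 0.103, 0.115])]
```

View pics/t2.png

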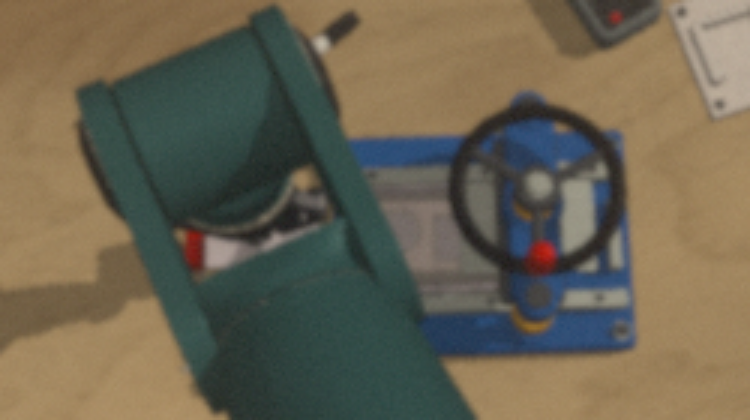

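The finger passed over the tab: the tab is still at y≈0.265 and the finger is at 0.217. The tips must be higher than I assumed, so I raise the hand and measure them in the side view.

arm_command:
  travel:
    - [0,0,-2]
    - [0,0,-5]
    - [0,0,-8]
    - [0,0,-11]
    - [0,0,-12]
    - [0,0,-12]
    - [0,0,-12]
  rotation:
    - [0,0,0]
    - [0,0,0]
    - [0,0,0]
    - [0,0,0]
    - [0,0,0]
    - [0,0,0]
    - [0,0,0]
  claw: [255,255,255,255,255,255,255]

```text
clock: 5.95
eef_pos: [0.6313, 0.092, 0.1914]
tcp_rot: [-0.0, 0.803, 0.596, -0.001]
force: [-0.4, 0.5, -0.4]
grip_width: -0.002
```

```bash
python3 - <<'E'
from h import *
s=sensors.get_obs(); print(s["clock"],s["eef_pos"],press(s["eef_pos"]),s["grip_width"])
im,d,K,T=grab("side"); P=pts(d,K,T)
Q=(P-O); X=Q@PX;Y=Q@PY;Z=P[...,2]
for lo in np.arange(.14,.32,.01):
    f=(abs(X)<.1)&(Y>.14)&(Y<.3)&(Z>=lo)&(Z<lo+.01)
    if f.sum()>3: print(round(lo,3),f.sum(),[np.percentile(v[f],[3,50,97]).round(3).tolist() for v in (X,Y)])
c=np.linalg.inv(T)@np.append(s["eef_pos"],1); u=K@c[:3]/c[2]; print("TCP px",u,c[2])
c=np.linalg.inv(T)@np.append(s["eef_pos"]-[0,0,.019],1); u2=K@c[:3]/c[2]; print("tip px",u2)
u0,v0=int(u[0]),int(u[1]); cr=im[v0-60:v0+60,u0-80:u0+80].copy(); cr=cv2.resize(cr,None,fx=5,fy=5)
for p,col in((u,(255,255,0)),(u2,(255,0,0))): cv2.circle(cr,(int((p[0]-u0+80)*5),int((p[1]-v0+60)*5)),4,col,1)
save(cr,"s3.png")
E
```

```text
5.95 [0.63134321 0.09199493 0.19137485] [-0.00103808  0.21705908  0.19137485] -0.0015754136668277696
0.19 8 [[-0.011, -0.003, 0.004], [0.21, 0.212, 0.214]]
0.2 21 [[-0.011, 0.002, 0.009], [0.202, 0.209, 0.217]]
0.21 33 [[-0.012, 0.001, 0.009], [0.201, 0.205, 0.214]]
0.22 32 [[-0.012, 0.0, 0.009], [0.2, 0.206, 0.212]]
0.23 16 [[-0.01, 0.001, 0.01], [0.201, 0.204, 0.211]]
0.24 38 [[-0.012, 0.009, 0.012], [0.183, 0.189, 0.24]]
0.25 27 [[-0.013, 0.008, 0.011], [0.175, 0.186, 0.214]]
0.26 51 [[-0.012, 0.008, 0.015], [0.167, 0.175, 0.247]]
0.27 52 [[-0.017, 0.008, 0.016], [0.159, 0.191, 0.227]]
0.28 72 [[-0.018, 0.003, 0.016], [0.154, 0.159, 0.209]]
0.29 92 [[-0.02, 0.005, 0.018], [0.156, 0.184, 0.24]]
0.3 82 [[-0.019, 0.007, 0.018], [0.173, 0.187, 0.229]]
0.31 43 [[-0.011, 0.004, 0.009], [0.176, 0.18, 0.207]]
TCP px [340.18227029 193.02799765   1.        ] 1.1663665367341463
tip px [339.97740204 199.4389953    1.        ]
```

View pics/s3.png

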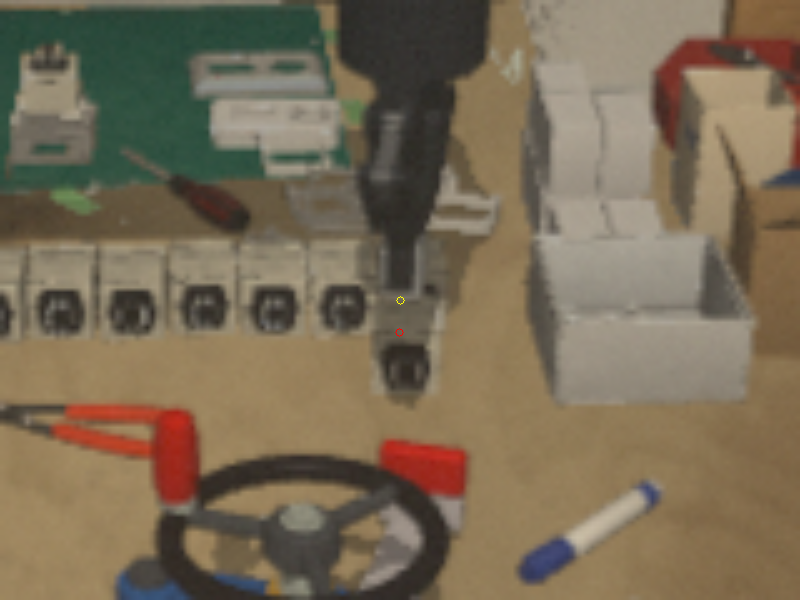

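The yellow dot (400,300) is the reported TCP. The real tips end at about row 292, roughly 5 mm above the TCP and not 19 mm below it, so the tips went over the tab at about 77 mm. I go back behind the tab and lower to eef z≈0.052.

arm_command:
  travel:
    - [2,0,0]
    - [5,0,0]
    - [8,0,0]
    - [10,0,0]
    - [10,0,0]
    - [10,0,3]
    - [10,0,6.5]
    - [10,0,10]
    - [10,0,12.5]
    - [10,0,14]
    - [10,0,14]
    - [10,0,14]
  rotation:
    - [0,0,0]
    - [0,0,0]
    - [0,0,0]
    - [0,0,0]
    - [0,0,0]
    - [0,0,0]
    - [0,0,0]
    - [0,0,0]
    - [0,0,0]
    - [0,0,0]
    - [0,0,0]
    - [0,0,0]
  claw: [255,255,255,255,255,255,255,255,255,255,255,255]

```text
clock: 7.2
eef_pos: [0.661, 0.1876, 0.0538]
tcp_rot: [0.0, 0.803, 0.596, 0.0]
force: [0.5, 0.3, -0.2]
grip_width: 0.002
```

arm_command:
  travel:
    - [-0.5,0,0]
    - [-1,0,0]
    - [-1.5,0,0]
    - [-2,0,0]
    - [-2.4,0,0]
    - [-2.8,0,0]
    - [-3.2,0,0]
    - [-3.6,0,0]
    - [-4,0,0]
  rotation:
    - [0,0,0]
    - [0,0,0]
    - [0,0,0]
    - [0,0,0]
    - [0,0,0]
    - [0,0,0]
    - [0,0,0]
    - [0,0,0]
    - [0,0,0]
  claw: [255,255,255,255,255,255,255,255,255]

```text
clock: 8.1
eef_pos: [0.6491, 0.1497, 0.0529]
tcp_rot: [-0.0, 0.803, 0.596, 0.0]
force: [1.3, 5.2, 0.2]
grip_width: -0.0
```

```bash
cat >> h.py <<'E'
def tab():
    for n in("top","side"):
        im,d,K,T=grab(n); P=pts(d,K,T); hsv=cv2.cvtColor(im,cv2.COLOR_RGB2HSV)
        Q=(P-O); X=Q@PX;Y=Q@PY;Z=P[...,2]
        m=((hsv[...,0]<8)|(hsv[...,0]>172))&(hsv[...,1]>140)&(abs(X)<.06)&(Y>.1)&(Y<.35)&(Z>.03)&(Z<.08)
        print(n,m.sum(),[np.percentile(v[m],[3,50,97]).round(3) for v in (X,Y,Z)] if m.any() else"")
E
python3 - <<'E'
from h import *
s=sensors.get_obs(); print(s["clock"],press(s["eef_pos"]),s["force"]); tab()
E
```

```text
8.1 [-0.00071968  0.27742843  0.05294585] [1.2928223  5.20207231 0.18567276]
top 0 
side 116 [array([-0.018,  0.01 ,  0.027]), array([0.245, 0.25 , 0.261]), array([0.052, 0.069, 0.076])]
```

Contact: 5.3 N of push, and the tab is moving. Home should be about 6.4 cm further.

arm_command:
  travel:
    - [-0.5,0,0]
    - [-1,0,0]
    - [-1.5,0,0]
    - [-2,0,0]
    - [-2.5,0,0]
    - [-3,0,0]
    - [-3.5,0,0]
    - [-4,0,0]
    - [-4.5,0,0]
    - [-5,0,0]
    - [-5.4,0,0]
    - [-5.7,0,0]
  rotation:
    - [0,0,0]
    - [0,0,0]
    - [0,0,0]
    - [0,0,0]
    - [0,0,0]
    - [0,0,0]
    - [0,0,0]
    - [0,0,0]
    - [0,0,0]
    - [0,0,0]
    - [0,0,0]
    - [0,0,0]
  claw: [255,255,255,255,255,255,255,255,255,255,255,255]

```text
clock: 9.4
eef_pos: [0.6326, 0.0951, 0.0529]
tcp_rot: [-0.0, 0.803, 0.596, 0.0]
force: [2.2, 6.1, 1.1]
grip_width: 0.003
```

arm_command:
  travel:
    - [-0.1,0,0]
    - [-0.2,0,0]
    - [-0.3,0,0]
    - [-0.4,0,0]
  rotation:
    - [0,0,0]
    - [0,0,0]
    - [0,0,0]
    - [0,0,0]
  claw: [255,255,255,255]

```text
clock: 9.8
eef_pos: [0.6315, 0.0914, 0.0529]
tcp_rot: [-0.0, 0.803, 0.596, 0.0]
force: [2.7, 5.6, 0.8]
grip_width: -0.003
```

```bash
python3 - <<'E'
from h import *
s=sensors.get_obs(); print(s["clock"],press(s["eef_pos"]),s["force"]); tab()
E
```

```text
9.8 [-0.00071244  0.21656235  0.05294661] [2.72192087 5.58231761 0.76666892]
top 7 [array([-0.008, -0.007, -0.003]), array([0.197, 0.2  , 0.204]), array([0.071, 0.071, 0.079])]
side 110 [array([-0.019,  0.   ,  0.016]), array([0.185, 0.189, 0.195]), array([0.051, 0.062, 0.075])]
```

arm_command:
  travel:
    - [-0.07,0,0]
    - [-0.13,0,0]
    - [-0.2,0,0]
  rotation:
    - [0,0,0]
    - [0,0,0]
    - [0,0,0]
  claw: [255,255,255]

```text
clock: 10.2
eef_pos: [0.6309, 0.0895, 0.0529]
tcp_rot: [-0.0, 0.803, 0.596, 0.0]
force: [2.3, 4.7, 1.3]
grip_width: -0.001
```

arm_command:
  travel:
    - [-0.05,0,0]
    - [-0.1,0,0]
  rotation:
    - [0,0,0]
    - [0,0,0]
  claw: [255,255]

```text
clock: 10.4
eef_pos: [0.6306, 0.0885, 0.0529]
tcp_rot: [-0.0, 0.803, 0.596, 0.0]
force: [1.2, 5.9, 0.9]
grip_width: 0.003
```

arm_command:
  travel:
    - [-0.05,0,0]
    - [-0.1,0,0]
  rotation:
    - [0,0,0]
    - [0,0,0]
  claw: [255,255]

```text
clock: 10.6
eef_pos: [0.6303, 0.0876, 0.0529]
tcp_rot: [-0.0, 0.803, 0.596, 0.0]
force: [1.0, 5.8, 0.7]
grip_width: -0.003
```

arm_command:
  travel:
    - [-0.05,0,0]
    - [-0.1,0,0]
  rotation:
    - [0,0,0]
    - [0,0,0]
  claw: [255,255]

```text
clock: 10.8
eef_pos: [0.6301, 0.0868, 0.0529]
tcp_rot: [-0.0, 0.803, 0.596, 0.0]
force: [3.1, 9.7, -0.8]
grip_width: -0.003
```

arm_command:
  travel:
    - [-0.05,0,0]
    - [-0.1,0,0]
  rotation:
    - [0,0,0]
    - [0,0,0]
  claw: [255,255]

```text
clock: 11.0
eef_pos: [0.6301, 0.0866, 0.0531]
tcp_rot: [-0.001, 0.803, 0.596, 0.001]
force: [5.6, 16.0, 1.1]
grip_width: -0.003
```

The force rose to 17 N with almost no motion, so the shuttle is against the stop. I back off, rise, check the shuttle and work out the wheel path.

arm_command:
  travel:
    - [0.5,0,0]
    - [1.5,0,0]
    - [3,0,0]
    - [4,0,0]
    - [4,0,-3]
    - [4,0,-7]
    - [4,0,-11.5]
    - [4,0,-16]
    - [4,0,-20.5]
    - [4,0,-24]
    - [4,0,-25]
    - [4,0,-25]
  rotation:
    - [0,0,0]
    - [0,0,0]
    - [0,0,0]
    - [0,0,0]
    - [0,0,0]
    - [0,0,0]
    - [0,0,0]
    - [0,0,0]
    - [0,0,0]
    - [0,0,0]
    - [0,0,0]
    - [0,0,0]
  claw: [255,255,255,255,255,255,255,255,255,255,255,255]

```text
clock: 12.2
eef_pos: [0.6417, 0.1242, 0.3043]
tcp_rot: [0.001, 0.803, 0.596, 0.001]
force: [-0.2, 0.0, -0.2]
grip_width: 0.0
```

```bash
cat >> h.py <<'E'
def handle():
    for n in("top","side"):
        im,d,K,T=grab(n); P=pts(d,K,T); hsv=cv2.cvtColor(im,cv2.COLOR_RGB2HSV)
        Q=(P-O); X=Q@PX;Y=Q@PY;Z=P[...,2]
        m=((hsv[...,0]<8)|(hsv[...,0]>172))&(hsv[...,1]>140)&(np.hypot(X,Y)<.1)&(Z>.17)&(Z<.25)
        if m.sum()>5:
            x,y=X[m].mean(),Y[m].mean(); print(n,m.sum(),"handle",x.round(4),y.round(4),np.degrees(np.arctan2(y,x)).round(1),np.percentile(Z[m],[5,95]).round(4))
E
python3 - <<'E'
from h import *
s=sensors.get_obs(); p=press(s["eef_pos"]);print(s["clock"],p,s["force"]); tab(); handle()
print("to start",tool(world(.063*np.cos(np.radians(220)),.063*np.sin(np.radians(220)),.192)).round(2))
A=np.radians(220-4*np.arange(0,97)); C=np.c_[6.1*np.sin(A),6.1*np.cos(A)].round(1)
for k in range(0,96,12): print(k,220-4*k,[[round(v,1) for v in r] for r in (C[k+1:k+13]-C[k]).tolist()])
E
```

```text
12.2 [-0.00044778  0.25087914  0.30429127] [-0.21033712  0.01560353 -0.16927925]
top 0 
side 117 [array([-0.019,  0.001,  0.017]), array([0.181, 0.184, 0.19 ]), array([0.051, 0.064, 0.076])]
top 83 handle -0.0616 0.004 176.3 [0.2086 0.2351]
side 156 handle -0.0524 -0.0031 -176.6 [0.1899 0.2321]
to start [-29.06  -4.7   10.91]
0 220 [[0.3, -0.2], [0.7, -0.5], [1.0, -0.7], [1.4, -0.9], [1.8, -1.0], [2.2, -1.2], [2.6, -1.3], [3.1, -1.3], [3.5, -1.4], [3.9, -1.4], [4.3, -1.4], [4.7, -1.3]]
12 172 [[0.5, 0.0], [0.9, 0.1], [1.3, 0.3], [1.7, 0.4], [2.1, 0.6], [2.4, 0.8], [2.8, 1.1], [3.1, 1.3], [3.4, 1.6], [3.7, 1.9], [4.0, 2.2], [4.3, 2.6]]
24 124 [[0.2, 0.4], [0.4, 0.7], [0.6, 1.1], [0.7, 1.5], [0.8, 1.9], [0.9, 2.3], [1.0, 2.8], [1.0, 3.2], [1.0, 3.6], [1.0, 4.0], [0.9, 4.5], [0.8, 4.9]]
36 76 [[-0.1, 0.4], [-0.2, 0.8], [-0.4, 1.2], [-0.6, 1.6], [-0.8, 1.9], [-1.1, 2.3], [-1.4, 2.6], [-1.7, 2.9], [-2.0, 3.2], [-2.3, 3.4], [-2.7, 3.7], [-3.0, 3.9]]
48 28 [[-0.4, 0.2], [-0.8, 0.3], [-1.2, 0.5], [-1.6, 0.6], [-2.1, 0.6], [-2.5, 0.7], [-2.9, 0.7], [-3.3, 0.7], [-3.7, 0.6], [-4.2, 0.6], [-4.6, 0.5], [-5.0, 0.3]]
60 -20 [[-0.4, -0.1], [-0.8, -0.3], [-1.1, -0.5], [-1.5, -0.8], [-1.8, -1.0], [-2.1, -1.3], [-2.4, -1.6], [-2.7, -1.9], [-3.0, -2.3], [-3.2, -2.6], [-3.4, -3.0], [-3.6, -3.4]]
72 -68 [[-0.1, -0.4], [-0.2, -0.8], [-0.3, -1.2], [-0.4, -1.7], [-0.4, -2.1], [-0.4, -2.5], [-0.4, -2.9], [-0.3, -3.4], [-0.2, -3.8], [-0.1, -4.2], [0.0, -4.6], [0.2, -5.0]]
84 -116 [[0.2, -0.3], [0.4, -0.7], [0.7, -1.1], [1.0, -1.4], [1.3, -1.7], [1.6, -2.0], [1.9, -2.2], [2.3, -2.5], [2.6, -2.7], [3.0, -2.9], [3.4, -3.0], [3.8, -3.2]]
```

The shuttle is home: the tab moved 78 mm in the side view. Next I position behind the handle, above the wheel, and descend.

arm_command:
  travel:
    - [-3,-0.5,0]
    - [-7,-1,0]
    - [-11,-2,0]
    - [-15,-2.5,0]
    - [-19,-3,0]
    - [-23,-4,0]
    - [-26,-4.5,0]
    - [-29,-4.6,0]
    - [-29,-4.6,0]
    - [-29,-4.6,0]
    - [-29,-4.6,0]
  rotation:
    - [0,0,0]
    - [0,0,0]
    - [0,0,0]
    - [0,0,0]
    - [0,0,0]
    - [0,0,0]
    - [0,0,0]
    - [0,0,0]
    - [0,0,0]
    - [0,0,0]
    - [0,0,0]
  claw: [255,255,255,255,255,255,255,255,255,255,255]

```text
clock: 13.5
eef_pos: [0.5135, -0.1402, 0.3021]
tcp_rot: [-0.0, 0.803, 0.596, -0.0]
force: [0.1, -0.1, -0.5]
grip_width: -0.001
```

arm_command:
  travel:
    - [0,0,2]
    - [0,0,4]
    - [0,0,6]
    - [0,0,8]
    - [0,0,8]
    - [0,0,8]
  rotation:
    - [0,0,0]
    - [0,0,0]
    - [0,0,0]
    - [0,0,0]
    - [0,0,0]
    - [0,0,0]
  claw: [255,255,255,255,255,255]

```text
clock: 14.1
eef_pos: [0.5135, -0.1401, 0.2231]
tcp_rot: [-0.0, 0.803, 0.597, -0.0]
force: [0.1, -0.1, 0.8]
grip_width: 0.004
```

```bash
python3 - <<'E'
from h import *
s=sensors.get_obs(); p=press(s["eef_pos"]);print(s["clock"],p,s["force"])
a=np.radians(220);print("to start",tool(world(.061*np.cos(a),.061*np.sin(a),.192)).round(2)); handle()
im,d,K,T=grab("side"); save(cv2.resize(im[130:290,220:420],None,fx=3.5,fy=3.5),"s4.png")
E
```

```text
14.1 [-0.04672899 -0.03920994  0.22311035] [ 0.07666538 -0.05034083  0.82543468]
to start [-0.    0.    3.11]
top 6 handle -0.062 0.0122 168.8 [0.2064 0.226 ]
side 43 handle -0.0396 -0.0014 -178.0 [0.1792 0.2043]
```

View pics/s4.png

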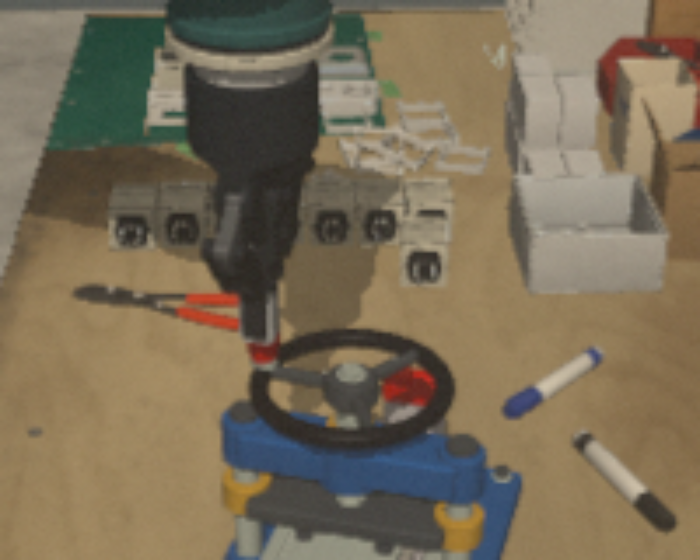

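The finger stands in front (-y side) of the red handle at (262,350), with its tip still above the rim. I descend 3 cm and start pushing.

arm_command:
  travel:
    - [0,0,1]
    - [0,0,2]
    - [0,0,2.7]
    - [0,0,3.0]
    - [0,0,3.0]
  rotation:
    - [0,0,0]
    - [0,0,0]
    - [0,0,0]
    - [0,0,0]
    - [0,0,0]
  claw: [255,255,255,255,255]

```text
clock: 14.75
eef_pos: [0.5131, -0.1407, 0.1921]
tcp_rot: [-0.0, 0.803, 0.596, -0.0]
force: [0.6, -0.5, 0.3]
grip_width: -0.004
```

arm_command:
  travel:
    - [0.3,-0.2,0]
    - [0.7,-0.5,0]
    - [1.0,-0.7,0]
    - [1.4,-0.9,0]
    - [1.8,-1.0,0]
    - [2.2,-1.2,0]
    - [2.6,-1.3,0]
    - [3.1,-1.3,0]
    - [3.5,-1.4,0]
    - [3.9,-1.4,0]
    - [4.3,-1.4,0]
    - [4.7,-1.3,0]
  rotation:
    - [0,0,0]
    - [0,0,0]
    - [0,0,0]
    - [0,0,0]
    - [0,0,0]
    - [0,0,0]
    - [0,0,0]
    - [0,0,0]
    - [0,0,0]
    - [0,0,0]
    - [0,0,0]
    - [0,0,0]
  claw: [255,255,255,255,255,255,255,255,255,255,255,255]

```text
clock: 15.95
eef_pos: [0.5145, -0.0917, 0.1928]
tcp_rot: [-0.0, 0.803, 0.596, -0.0]
force: [-0.2, -1.0, -2.3]
grip_width: -0.004
```

```bash
cat >> h.py <<'E'
def st():
    s=sensors.get_obs(); p=press(s["eef_pos"]); f=s["force"]
    print(s["clock"],p.round(4),"r",np.hypot(p[0],p[1]).round(4),"ang",np.degrees(np.arctan2(p[1],p[0])).round(1),"F",[round(float(v),1) for v in (f@PX,f@PY,f[2])])
E
python3 - <<'E'
from h import *
st();handle()
E
```

```text
15.95 [-0.0598  0.0075  0.1928] r 0.0602 ang 172.9 F [0.1, -1.0, -2.3]
side 112 handle -0.0449 0.022 153.9 [0.1935 0.2326]
```

arm_command:
  travel:
    - [0.5,0.0,0]
    - [0.9,0.1,0]
    - [1.3,0.3,0]
    - [1.7,0.4,0.05]
    - [2.1,0.6,0.05]
    - [2.4,0.8,0.1]
    - [2.8,1.1,0.1]
    - [3.1,1.3,0.1]
    - [3.4,1.6,0.1]
    - [3.7,1.9,0.15]
    - [4.0,2.2,0.15]
    - [4.3,2.6,0.15]
  rotation:
    - [0,0,0]
    - [0,0,0]
    - [0,0,0]
    - [0,0,0]
    - [0,0,0]
    - [0,0,0]
    - [0,0,0]
    - [0,0,0]
    - [0,0,0]
    - [0,0,0]
    - [0,0,0]
    - [0,0,0]
  claw: [255,255,255,255,255,255,255,255,255,255,255,255]

```text
clock: 17.25
eef_pos: [0.5521, -0.0581, 0.1913]
tcp_rot: [-0.0, 0.803, 0.596, 0.0]
force: [-1.2, -0.4, -0.2]
grip_width: -0.003
```

```bash
python3 - <<'E'
from h import *
st();handle()
E
```

```text
17.25 [-0.0335  0.0505  0.1913] r 0.0606 ang 123.6 F [-1.0, -0.7, -0.2]
side 150 handle -0.0068 0.0491 97.9 [0.1865 0.2298]
```

arm_command:
  travel:
    - [0.2,0.4,0]
    - [0.4,0.7,0]
    - [0.6,1.1,0]
    - [0.7,1.5,0.05]
    - [0.8,1.9,0.05]
    - [0.9,2.3,0.1]
    - [1.0,2.8,0.1]
    - [1.0,3.2,0.1]
    - [1.0,3.6,0.1]
    - [1.0,4.0,0.15]
    - [0.9,4.5,0.15]
    - [0.8,4.9,0.15]
  rotation:
    - [0,0,0]
    - [0,0,0]
    - [0,0,0]
    - [0,0,0]
    - [0,0,0]
    - [0,0,0]
    - [0,0,0]
    - [0,0,0]
    - [0,0,0]
    - [0,0,0]
    - [0,0,0]
    - [0,0,0]
  claw: [255,255,255,255,255,255,255,255,255,255,255,255]

```text
clock: 18.55
eef_pos: [0.6014, -0.065, 0.1897]
tcp_rot: [-0.0, 0.803, 0.596, 0.0]
force: [-1.7, -0.3, -0.7]
grip_width: 0.003
```

arm_command:
  travel:
    - [-0.1,0.4,0]
    - [-0.2,0.8,0]
    - [-0.4,1.2,0]
    - [-0.6,1.6,0.05]
    - [-0.8,1.9,0.05]
    - [-1.1,2.3,0.1]
    - [-1.4,2.6,0.1]
    - [-1.7,2.9,0.1]
    - [-2.0,3.2,0.1]
    - [-2.3,3.4,0.15]
    - [-2.7,3.7,0.15]
    - [-3.0,3.9,0.15]
  rotation:
    - [0,0,0]
    - [0,0,0]
    - [0,0,0]
    - [0,0,0]
    - [0,0,0]
    - [0,0,0]
    - [0,0,0]
    - [0,0,0]
    - [0,0,0]
    - [0,0,0]
    - [0,0,0]
    - [0,0,0]
  claw: [255,255,255,255,255,255,255,255,255,255,255,255]

```text
clock: 19.75
eef_pos: [0.6299, -0.1052, 0.1883]
tcp_rot: [0.0, 0.803, 0.596, 0.0]
force: [-1.2, 1.3, -0.5]
grip_width: -0.002
```

```bash
python3 - <<'E'
from h import *
st();handle()
E
```

```text
19.75 [0.0546 0.0279 0.1883] r 0.0613 ang 27.0 F [-1.5, 0.9, -0.5]
top 13 handle 0.0516 0.007 7.7 [0.2008 0.2157]
side 169 handle 0.0617 -0.0023 -2.1 [0.1873 0.2266]
```

arm_command:
  travel:
    - [-0.4,0.2,0]
    - [-0.8,0.3,0]
    - [-1.2,0.5,0]
    - [-1.6,0.6,0.05]
    - [-2.1,0.6,0.05]
    - [-2.5,0.7,0.1]
    - [-2.9,0.7,0.1]
    - [-3.3,0.7,0.1]
    - [-3.7,0.6,0.1]
    - [-4.2,0.6,0.15]
    - [-4.6,0.5,0.15]
    - [-5.0,0.3,0.15]
  rotation:
    - [0,0,0]
    - [0,0,0]
    - [0,0,0]
    - [0,0,0]
    - [0,0,0]
    - [0,0,0]
    - [0,0,0]
    - [0,0,0]
    - [0,0,0]
    - [0,0,0]
    - [0,0,0]
    - [0,0,0]
  claw: [255,255,255,255,255,255,255,255,255,255,255,255]

```text
clock: 21.05
eef_pos: [0.618, -0.154, 0.1868]
tcp_rot: [0.0, 0.803, 0.596, 0.0]
force: [0.1, 2.1, 0.4]
grip_width: -0.0
```

arm_command:
  travel:
    - [-0.4,-0.1,0]
    - [-0.8,-0.3,0]
    - [-1.1,-0.5,0]
    - [-1.5,-0.8,0.05]
    - [-1.8,-1.0,0.05]
    - [-2.1,-1.3,0.1]
    - [-2.4,-1.6,0.1]
    - [-2.7,-1.9,0.1]
    - [-3.0,-2.3,0.1]
    - [-3.2,-2.6,0.15]
    - [-3.4,-3.0,0.15]
    - [-3.6,-3.4,0.15]
  rotation:
    - [0,0,0]
    - [0,0,0]
    - [0,0,0]
    - [0,0,0]
    - [0,0,0]
    - [0,0,0]
    - [0,0,0]
    - [0,0,0]
    - [0,0,0]
    - [0,0,0]
    - [0,0,0]
    - [0,0,0]
  claw: [255,255,255,255,255,255,255,255,255,255,255,255]

```text
clock: 22.25
eef_pos: [0.5748, -0.1783, 0.1853]
tcp_rot: [0.0, 0.803, 0.596, 0.0]
force: [1.8, 0.6, -0.5]
grip_width: -0.001
```

```bash
python3 - <<'E'
from h import *
st();handle()
E
```

```text
22.25 [ 0.023  -0.058   0.1853] r 0.0624 ang -68.4 F [1.6, 1.1, -0.5]
top 54 handle -0.0008 -0.0579 -90.8 [0.2127 0.2257]
side 153 handle 0.0031 -0.0662 -87.3 [0.1852 0.2233]
```

arm_command:
  travel:
    - [-0.1,-0.4,0]
    - [-0.2,-0.8,0]
    - [-0.3,-1.2,0]
    - [-0.4,-1.7,0.05]
    - [-0.4,-2.1,0.05]
    - [-0.4,-2.5,0.1]
    - [-0.4,-2.9,0.1]
    - [-0.3,-3.4,0.1]
    - [-0.2,-3.8,0.1]
    - [-0.1,-4.2,0.15]
    - [0.0,-4.6,0.15]
    - [0.2,-5.0,0.15]
  rotation:
    - [0,0,0]
    - [0,0,0]
    - [0,0,0]
    - [0,0,0]
    - [0,0,0]
    - [0,0,0]
    - [0,0,0]
    - [0,0,0]
    - [0,0,0]
    - [0,0,0]
    - [0,0,0]
    - [0,0,0]
  claw: [255,255,255,255,255,255,255,255,255,255,255,255]

```text
clock: 23.55
eef_pos: [0.5277, -0.1617, 0.1838]
tcp_rot: [0.0, 0.803, 0.596, 0.0]
force: [4.6, 0.0, -0.1]
grip_width: 0.003
```

arm_command:
  travel:
    - [0.2,-0.3,0]
    - [0.4,-0.7,0]
    - [0.7,-1.1,0]
    - [1.0,-1.4,0.05]
    - [1.3,-1.7,0.05]
    - [1.6,-2.0,0.1]
    - [1.9,-2.2,0.1]
    - [1.9,-2.2,0.1]
  rotation:
    - [0,0,0]
    - [0,0,0]
    - [0,0,0]
    - [0,0,0]
    - [0,0,0]
    - [0,0,0]
    - [0,0,0]
    - [0,0,0]
  claw: [255,255,255,255,255,255,255,255]

```text
clock: 24.35
eef_pos: [0.512, -0.1368, 0.1827]
tcp_rot: [-0.0, 0.803, 0.596, -0.0]
force: [-0.2, 0.1, 0.9]
grip_width: 0.001
```

```bash
python3 - <<'E'
from h import *
st();handle()
print(tool(world(-.058,.004-.0255,.184)).round(2))
E
```

```text
24.35 [-0.0491 -0.0364  0.1827] r 0.0612 ang -143.4 F [-0.2, 0.0, 0.9]
[ 1.52 -0.91 -0.13]
```

arm_command:
  travel:
    - [0.4,-0.3,0]
    - [0.8,-0.5,0]
    - [1.2,-0.7,0]
    - [1.45,-0.9,0]
    - [1.45,-0.9,0]
  rotation:
    - [0,0,0]
    - [0,0,0]
    - [0,0,0]
    - [0,0,0]
    - [0,0,0]
  claw: [255,255,255,255,255]

```text
clock: 24.95
eef_pos: [0.5078, -0.1203, 0.1829]
tcp_rot: [-0.0, 0.803, 0.596, 0.0]
force: [1.2, -0.7, 1.0]
grip_width: -0.0
```

arm_command:
  travel:
    - [-0.5,0,0]
    - [-1,0,0]
    - [-2,0,0]
    - [-2,0,-3]
    - [-2,0,-7]
    - [-2,0,-11]
    - [-6,0,-11]
    - [-11,0,-11]
    - [-16,0,-11]
    - [-20,0,-11]
    - [-20,0,-11]
    - [-20,0,-11]
  rotation:
    - [0,0,0]
    - [0,0,0]
    - [0,0,0]
    - [0,0,0]
    - [0,0,0]
    - [0,0,0]
    - [0,0,0]
    - [0,0,0]
    - [0,0,0]
    - [0,0,0]
    - [0,0,0]
    - [0,0,0]
  claw: [255,255,255,255,255,255,255,255,255,255,255,255]

```text
clock: 26.15
eef_pos: [0.4493, -0.3134, 0.2925]
tcp_rot: [-0.0, 0.804, 0.595, -0.0]
force: [0.5, 0.8, -0.1]
grip_width: 0.002
```

```bash
python3 - <<'E'
from h import *
st();handle();tab()
im,d,K,T=grab("top"); save(cv2.resize(im[170:310,180:430],None,fx=3,fy=3),"t5.png")
E
```

```text
26.15 [-0.0581 -0.2236  0.2925] r 0.2311 ang -104.6 F [0.2, 0.9, -0.1]
top 82 handle -0.0618 0.0038 176.5 [0.1972 0.2232]
side 147 handle -0.056 -0.0041 -175.8 [0.1826 0.2202]
top 103 [array([-0.022,  0.002,  0.024]), array([0.187, 0.192, 0.197]), array([0.068, 0.074, 0.078])]
side 70 [array([-0.018,  0.002,  0.024]), array([0.18 , 0.183, 0.189]), array([0.05 , 0.058, 0.075])]
```

View pics/t5.png

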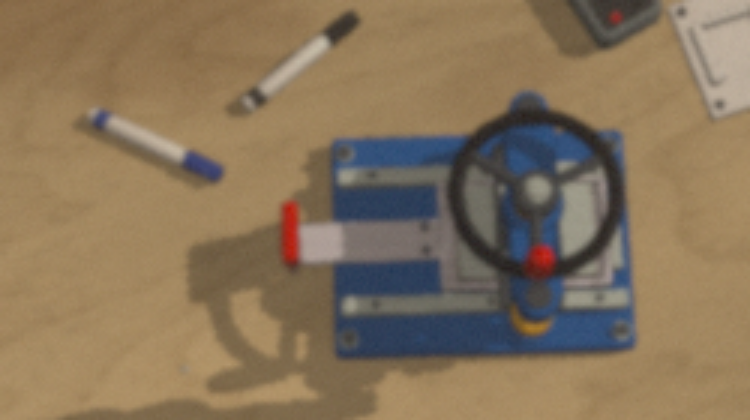

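The wheel handle is back at 176.5° (it started at 176.3°) and sits 12 mm lower. The tab is at y = 0.192, which is home, and the arm is clear. I hand in the job.

```bash
python3 -c "
from h import *
print(bot.close_job())"
```

```text
the job is handed in; nothing more can be done
None
```

The shuttle is home against its stop, the wheel has been pushed one full turn clockwise, and the job is handed in at about 26 s. The hand-in gave no verdict.

**What happened:** My first push at the tab missed. The shut fingertips end about 5 mm above the reported TCP, not 19 mm below it as stated, so they passed over the tab without moving it. I measured this in the side view, lowered the hand and pushed again. The shuttle slid with about 5–6 N, then came up against the stop at about 17 N. I then pushed the wheel round by its handle with the shut fingers and backed the arm away.

**Last checks:**
- **Wheel:** the handle stands at 176.5°, against 176.3° at the start. Its top is about 12 mm lower, as one turn should give.
- **Shuttle:** the push tab is at y = 192 mm in the press frame, which is home.
- **Forces:** the highest reading was about 17 N on the shuttle and 5 N on the wheel, both taken at the end of each move.
- **Bench and arm:** both markers look unmoved in the last picture, and the arm is clear of the press.

**Not checked:** I did not measure the pad's force on the fascia; I infer it from the full turn. I also did not measure the other bench items afterwards. The side camera read the handle about 8° off from the top camera (-175.8°), but it sees only the near face of the handle. It showed a similar offset before the turn.

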